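# Balance the shaker before the run

## Robot

A 7-joint arm with a two-finger parallel gripper is mounted at the origin on the work surface. World frame = base frame: x ahead of the robot, y to its left, z up, the work surface at z = 0. Lengths are in m, angles in rad, forces in N, time in s.
With the tool pointing down it reaches from about 0.425 to 0.875 m from the base axis. Payload 4.7 kg.
Tool frame: the origin (TCP) lies at the very end of the fingers, on their centre line; the grasp point (between the pads) lies 19 mm behind it; z points along the fingers, y is the line along which they close (so a half turn about z gives the same grasp; the last joint's range is limited). The gripper opens to 87 mm and grips with 3 to 60 N. Pads are 19 mm wide; open, the fingers measure 117 mm over their backs; the gripper's body (75 mm by 190 mm) begins 51 mm behind the grasp point.
Start: joints at [1.17, 0.321, -0.07, 1.45, 0.023, 1.371, -0.057], TCP at [0.262, -0.595, 0.223] pointing down, gripper open.
Joint ranges: [-2.86, 2.86], [-0.3, 2.09], [-1.38, 1.24], [0.06, 2.45], [-1.56, 4.7], [0.09, 2.05], [-2.69, 2.69]. Speed limits (rad/s): [2.57, 2.57, 3.14, 3.14, 3.14, 3.14, 3.14].

## Interface

Orientations are given as a rotation vector (axis times angle).
In Python, from workcell import bot, get_image, calibration, boxes_of, trace gives the robot as it stands. Calls block until the motion is done:
- bot.move_to(position, orientation): joint-space move of the TCP to a pose.
- bot.servo_line(position, rot=None, speed=0.15, guard=None): straight line of the TCP; rot=None keeps the orientation; speed is the mean speed in m/s. With guard (N) it stops when the force on the tool has changed by that much, and returns True; else False.
- bot.goto_joints(angles): joint-space move.
- bot.set_gripper(opening): finger opening in m; the grip force is fixed at half the most; returns when the fingers have stopped.
- bot.hold(seconds).
- bot.solve_ik(position, orientation): joint angles nearest the present ones, or None.
- bot.state(): the state.
- get_image(name): name is "side" or "top"; returns (picture, depth): 384x512x3 uint8, red, green, blue; 384x512 float32, m along the optical axis (not along the pixel's ray), 0 where there is no reading.
- calibration(name): a dict with "camera_matrix" (3x3 intrinsics, pixels), "R" (3x3) and "t" (3): a world point X has camera coordinates R X + t. Camera axes: x right, y down, z forward; pixel columns grow to the right and rows downward; lengths in m; the calibration is good to about 2 mm. A picture is of the moment at which its call begins. calibration takes no time and is no camera call.
A pose or a line that the arm cannot do raises bot.PlanningError and nothing moves.
- bot.sign_off(): hands the job in; it is judged then, once.
Trained networks look in the newest picture that a camera, given by its name, has taken for a name from the list of things; names that differ only in an ending like _2 or _b are one class to them, and where a whole thing is asked for, a point or a joint stands for the part that bears it (a point fixed in the world has none). Each returns a list of dicts, best first, with "confidence" (0 to 1); they miss things now and then, are a little off and sometimes report something else, mostly with a low value. They report only what shows in the picture. A call takes as long as a camera call. They do not tell look-alikes from the thing itself.
- boxes_of(camera, target): "centre" ([x, y, z] in m, in the coordinates of the camera as it stood for that picture, good to about 4 mm: the middle of the surface that is visible of it).
- trace(camera, target): "mask" (384x512 bool, what is visible of it).
The state is a dict: "t": time; "joint_pos": joint angles; "qd": joint speeds; "joint_torque": joint torques, N m; "tcp_pos": TCP position; "eef_rot": TCP orientation; "force": force on the tool from outside, world axes, zero at the start; "ft_torque": the same for the moment, N m; "grip_width": finger opening in m; "finger_force": force on a finger pad.
Only numpy, scipy, OpenCV 4.12 (cv2) and the standard library are available. Lean on these libraries where they do the work, as an engineer would, in place of code of your own. Each camera call takes 0.05 s, during which the arm holds its last target. There are 200 camera calls.

## Task

Balance the shaker: of the two blue balance racks with white caps, take the one with as many tubes as the white sample rack (purple caps) now standing on the shaker, and set it down gently in the cradle diagonally opposite that sample rack. Then push the orange run lever right over to its other end. Leave the sample racks, the other balance rack and everything else where they are.

Things in the scene. Friction and masses are not known exactly. Their poses are not given: they have to be found in the camera images.
- shaker: White bench shaker 240 x 390 mm, fixed. Origin at bench height under its platform's centre; z up. The platform carries four cradles, 2 x 2, 105 mm apart along the shaker's x and 135 mm along its y, centred on the origin. The run lever's pivot is 195 mm from the origin along -y; the housing top there is 62 mm above the bench.
- cradle_a: One of the four identical fixed grey cradles on the platform (which is where changes with each start): open tray 82 x 128 x 18 mm, 4 mm walls and floor, inside 74 x 120 mm; origin at the centre of its underside, 81 mm above the bench (inner floor 85 mm, rim 99 mm). Long side along its y, parallel to the shaker's y. One holds a sample rack, three are empty.
- cradle_b: One of the four identical fixed grey cradles on the platform (which is where changes with each start): open tray 82 x 128 x 18 mm, 4 mm walls and floor, inside 74 x 120 mm; origin at the centre of its underside, 81 mm above the bench (inner floor 85 mm, rim 99 mm). Long side along its y, parallel to the shaker's y. One holds a sample rack, three are empty.
- cradle_c: One of the four identical fixed grey cradles on the platform (which is where changes with each start): open tray 82 x 128 x 18 mm, 4 mm walls and floor, inside 74 x 120 mm; origin at the centre of its underside, 81 mm above the bench (inner floor 85 mm, rim 99 mm). Long side along its y, parallel to the shaker's y. One holds a sample rack, three are empty.
- cradle_d: One of the four identical fixed grey cradles on the platform (which is where changes with each start): open tray 82 x 128 x 18 mm, 4 mm walls and floor, inside 74 x 120 mm; origin at the centre of its underside, 81 mm above the bench (inner floor 85 mm, rim 99 mm). Long side along its y, parallel to the shaker's y. One holds a sample rack, three are empty.
- sample_six: White rack with six purple-capped tubes (0.42 kg). It or sample_two is in a cradle, the other on the stand. 64 x 110 x 122 mm tall, origin under its centre, long side along its y. 40 mm block, cap tops 82 mm up; above them a carrying bar over the centre, 16 mm thick (x), 70 mm long (y), 96 to 122 mm up: grip it across x from above. Same when turned half round.
- sample_two: White rack with two purple-capped tubes at two diagonal corners (0.3 kg). It or sample_six is in a cradle, the other on the stand. 64 x 110 x 122 mm tall, origin under its centre, long side along its y. 40 mm block, cap tops 82 mm up; above them a carrying bar over the centre, 16 mm thick (x), 70 mm long (y), 96 to 122 mm up: grip it across x from above. Same when turned half round.
- balance_six: Blue rack with six white-capped dummy tubes (about 0.42 kg), standing on the bench at the shaker's -y side. 64 x 110 x 122 mm tall, origin under its centre, long side along its y. 40 mm block, cap tops 82 mm up; above them a carrying bar over the centre, 16 mm thick (x), 70 mm long (y), 96 to 122 mm up: grip it across x from above. Same when turned half round.
- balance_two: Blue rack with two white-capped dummy tubes at two diagonal corners (about 0.3 kg), standing on the bench at the shaker's -y side. 64 x 110 x 122 mm tall, origin under its centre, long side along its y. 40 mm block, cap tops 82 mm up; above them a carrying bar over the centre, 16 mm thick (x), 70 mm long (y), 96 to 122 mm up: grip it across x from above. Same when turned half round.
- run_lever (a joint): Run lever of the shaker: 0 = off, leaning to the shaker's -x; grows to 1.0 rad = run, leaning to the shaker's +x (the stop). Swings about an axis along the shaker's y; light friction (about 1 N at the tip), stays where it is left.
- run_lever_tip (a point): Centre of the orange ball, 26 mm in diameter, at the lever's end; 60 mm from the pivot, which is 84 mm above the bench. It travels 58 mm along the shaker's x over the full swing.
- stand: Fixed aluminium stand at the shaker's +y side, 110 x 150 mm, 85 mm tall, origin at the centre of its underside; the sample rack that is not in use waits on it.
- pen: White marker pen with green cap, 140 mm long, 14 mm thick, lying along its x; origin under its middle.
- loose_tube: Purple-capped tube, 100 mm long, 18 mm thick, lying along its x; origin under its middle.
- beaker: Glass beaker, 72 mm wide, 90 mm tall, origin at the centre of its underside.
- jar: Amber jar with blue cap, 70 mm wide, 100 mm tall, origin at the centre of its underside.
- timer: White timer, 50 x 70 x 22 mm, origin at the centre of its underside.
There are look-alikes about, which are no part of the job. What is shaped like the sample_six but turquoise or yellow is not meant.

How it is judged:
On the way, in this order (a step that is already met when the one before it is completed fails the run):
1. the matching balance rack stands in the cradle diagonally opposite the sample rack, the run lever still off (((horizontal distance between sample_six and shaker below 0.13 m and height (world z) of balance_six between 0.079 and 0.091 m and angle between balance_six's own z axis and vertical below 0.06 rad and (horizontal distance between balance_six and cradle_a below 0.012 m or horizontal distance between balance_six and cradle_b below 0.012 m or horizontal distance between balance_six and cradle_c below 0.012 m or horizontal distance between balance_six and cradle_d below 0.012 m) and horizontal distance between balance_six and sample_six above 0.153 m and linear speed of balance_six below 0.03 m/s) or (horizontal distance between sample_two and shaker below 0.13 m and height (world z) of balance_two between 0.079 and 0.091 m and angle between balance_two's own z axis and vertical below 0.06 rad and (horizontal distance between balance_two and cradle_a below 0.012 m or horizontal distance between balance_two and cradle_b below 0.012 m or horizontal distance between balance_two and cradle_c below 0.012 m or horizontal distance between balance_two and cradle_d below 0.012 m) and horizontal distance between balance_two and sample_two above 0.153 m and linear speed of balance_two below 0.03 m/s)) and value of joint run_lever below 0.4 rad), for 0.2 s.
2. the run lever is pushed over to its other end (value of joint run_lever above 0.9 rad), for 0.1 s.
At the end, for the whole second after the job is handed in: The balance rack with as many tubes as the sample rack on the shaker stands upright (within 0.06 rad) and at rest on the floor of the cradle diagonally opposite that sample rack (within 12 mm of the cradle's centre, underside within 6 mm of its inner floor), and the run lever reads above 0.9 rad (((horizontal distance between sample_six and shaker below 0.13 m and height (world z) of balance_six between 0.079 and 0.091 m and angle between balance_six's own z axis and vertical below 0.06 rad and (horizontal distance between balance_six and cradle_a below 0.012 m or horizontal distance between balance_six and cradle_b below 0.012 m or horizontal distance between balance_six and cradle_c below 0.012 m or horizontal distance between balance_six and cradle_d below 0.012 m) and horizontal distance between balance_six and sample_six above 0.153 m and linear speed of balance_six below 0.03 m/s) or (horizontal distance between sample_two and shaker below 0.13 m and height (world z) of balance_two between 0.079 and 0.091 m and angle between balance_two's own z axis and vertical below 0.06 rad and (horizontal distance between balance_two and cradle_a below 0.012 m or horizontal distance between balance_two and cradle_b below 0.012 m or horizontal distance between balance_two and cradle_c below 0.012 m or horizontal distance between balance_two and cradle_d below 0.012 m) and horizontal distance between balance_two and sample_two above 0.153 m and linear speed of balance_two below 0.03 m/s)) and value of joint run_lever above 0.9 rad); the robot touches nothing.
It fails at once if a sample rack is moved more than 15 mm (distance of any of sample_six, sample_two from where it was at the start of the episode above 0.015 m).
It fails at once if the balance rack that does not match is moved more than 20 mm ((horizontal distance between sample_six and shaker below 0.13 m and distance of balance_two from where it was at the start of the episode above 0.02 m) or (horizontal distance between sample_two and shaker below 0.13 m and distance of balance_six from where it was at the start of the episode above 0.02 m)).
It fails at once if a balance rack is dropped or pressed hard into a cradle (more than 80 N) (contact force between any of balance_six, balance_two and cradle_a above 80 N or contact force between any of balance_six, balance_two and cradle_b above 80 N or contact force between any of balance_six, balance_two and cradle_c above 80 N or contact force between any of balance_six, balance_two and cradle_d above 80 N).
It fails at once if one of the other things on the bench is moved more than 30 mm (distance of any of pen, loose_tube, beaker, jar, timer from where it was at the start of the episode above 0.03 m).
It also fails if it takes over 51 s, if anything falls off the work surface, if the arm or the gripper's body presses on something with over 40 N, if the wrist force passes 120 N, or if a joint passes its speed limit or range.

## Working session

There is one attempt and no reset: what is moved stays moved. The work goes in short steps, each a Python script; the robot and the scene stay as the last script left them, time stands still between calls to the robot, and variables do not carry over. Pictures are saved under pics/ and viewed, at most 10 in all, crops included, and the job is handed in when it is done.

```bash
mkdir -p pics; cat > h.py <<'E'
import numpy as np, cv2
from workcell import bot, get_image, calibration, boxes_of, trace
def cloud(cam, depth):
    c=calibration(cam); K=np.array(c["camera_matrix"]); R=np.array(c["R"]); t=np.array(c["t"])
    v,u=np.mgrid[:384,:512]
    P=np.stack([(u-K[0,2])/K[0,0]*depth,(v-K[1,2])/K[1,1]*depth,depth],-1)
    W=(P-t)@R; W[depth<=0]=np.nan
    return W
def world(cam,p):
    c=calibration(cam); return (np.array(p)-np.array(c["t"]))@np.array(c["R"])
E
python3 - <<'E'
from h import *
np.set_printoptions(precision=3,suppress=True)
for cam in("top","side"):
    im,d=get_image(cam); cv2.imwrite(f"pics/{cam}0.png",cv2.resize(im[...,::-1],(800,600))); np.savez(f"{cam}0.npz",im=im,d=d)
    for n in("shaker","cradle_a","sample_six","sample_two","balance_six","balance_two","run_lever_tip","stand","beaker","jar","timer","pen","loose_tube"):
        print(cam,n,[(round(b["confidence"],2),world(cam,b["centre"])) for b in boxes_of(cam,n) if b["confidence"]>.3])
print(bot.state())
E
```

```text
top shaker [(0.96, array([ 0.562, -0.021,  0.063]))]
top cradle_a [(0.97, array([0.629, 0.049, 0.085])), (0.92, array([0.522, 0.183, 0.088])), (0.74, array([0.523, 0.048, 0.081])), (0.64, array([0.608, 0.178, 0.097]))]
top sample_six [(0.73, array([0.618, 0.18 , 0.128])), (0.72, array([ 0.421, -0.349,  0.04 ])), (0.66, array([0.585, 0.572, 0.047])), (0.58, array([0.34 , 0.124, 0.041]))]
top sample_two [(0.74, array([0.614, 0.372, 0.122]))]
top balance_six [(0.8, array([ 0.422, -0.351,  0.038]))]
top balance_two [(0.85, array([ 0.58 , -0.28 ,  0.039]))]
top run_lever_tip [(0.4, array([ 0.557, -0.081,  0.15 ]))]
top stand [(0.81, array([0.594, 0.341, 0.085])), (0.74, array([0.611, 0.177, 0.098]))]
top beaker [(0.76, array([ 0.775, -0.124,  0.049])), (0.55, array([0.627, 0.048, 0.086]))]
top jar [(0.72, array([ 0.728, -0.217,  0.1  ]))]
top timer [(0.68, array([0.339, 0.281, 0.018])), (0.61, array([0.619, 0.178, 0.128]))]
top pen [(0.61, array([ 0.778, -0.126,  0.052])), (0.51, array([ 0.592, -0.54 ,  0.018]))]
top loose_tube [(0.56, array([0.612, 0.372, 0.125])), (0.48, array([ 0.378, 
[... 772 characters left out ...]
0.592, -0.539,  0.014])), (0.59, array([ 0.731, -0.241,  0.08 ]))]
side timer [(0.7, array([0.344, 0.281, 0.021]))]
side pen [(0.64, array([ 0.594, -0.54 ,  0.013]))]
side loose_tube [(0.46, array([ 0.388, -0.476,  0.019]))]
{'t': 1.4, 'joint_pos': array([ 1.17 ,  0.321, -0.07 ,  1.451,  0.023,  1.371, -0.057]), 'qd': array([ 0.002,  0.   , -0.   , -0.001,  0.002,  0.   ,  0.   ]), 'joint_torque': array([ -0.   , -49.11 ,  -0.403, -31.276,  -0.064,   0.034,  -0.   ]), 'tcp_pos': array([ 0.262, -0.595,  0.223]), 'eef_rot': array([3.074, 0.647, 0.   ]), 'force': array([ 0.275, -0.14 , -0.426]), 'ft_torque': array([ 0.023,  0.007, -0.06 ]), 'finger_force': 0.0, 'grip_width': 0.0870389643959461}
```

View pics/top0.png

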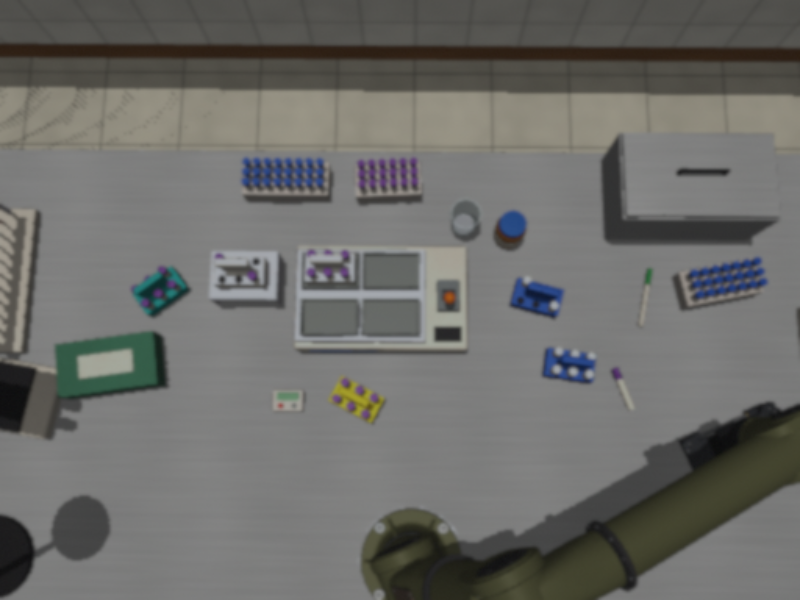

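View pics/side0.png

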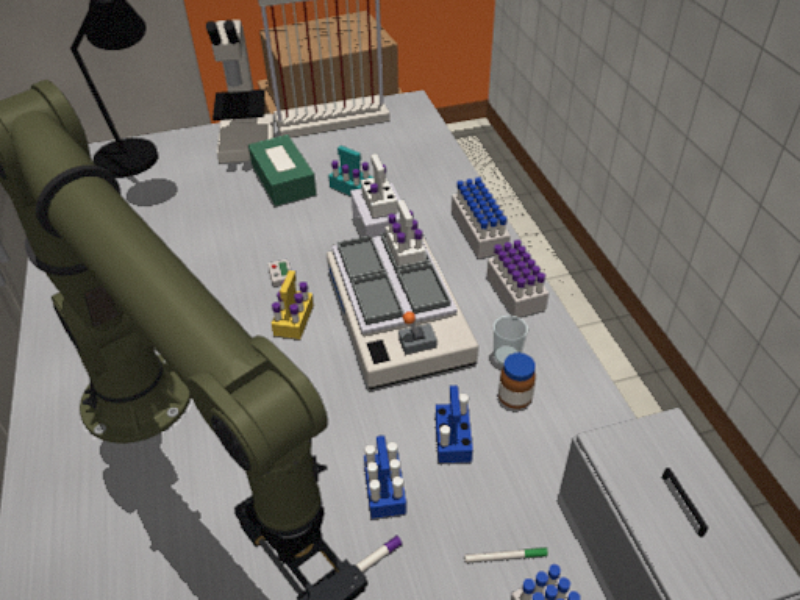

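The top view shows the six-capped purple rack on the shaker at about (330,267), with the two-tube one on the stand at (243,272). So balance_six, the blue rack at (570,365), goes to the cradle at (330,318), near the robot on the lever side of the sample's diagonal. Wait: diagonal from upper-left (330,267) is the lower-right cradle at (392,318). The lever ball is at (449,297). Next I fit these precisely.

```bash
python3 - <<'E'
from h import *
np.set_printoptions(precision=4,suppress=True)
for cam in("top","side"):
    z=np.load(cam+"0.npz"); im=z["im"];W=cloud(cam,z["d"]); hsv=cv2.cvtColor(im,cv2.COLOR_RGB2HSV)
    X,Y,Z=W[...,0],W[...,1],W[...,2]
    def rect(m,name):
        p=W[m]
        if len(p)<5: print(cam,name,len(p));return
        r=cv2.minAreaRect((p[:,:2]*1000).astype(np.float32)); print(cam,name,len(p),r,"mean",p.mean(0),"zmed",np.median(p[:,2]),"zmax",p[:,2].max())
    box=lambda x,y,r:(abs(X-x)<r)&(abs(Y-y)<r)
    rect(box(.42,-.355,.08)&(Z>.115),"bar6")
    rect(box(.42,-.355,.08)&(Z>.03)&(Z<.05),"block6")
    rect(box(.58,-.28,.08)&(Z>.115),"bar2")
    rect(box(.62,.183,.07)&(Z>.195),"samplebar")
    for x,y in((.523,.048),(.629,.049),(.523,.183)): rect(box(x,y,.055)&(Z>.078)&(Z<.089)&(hsv[...,2]<130),"floor")
    rect(box(.523,.048,.08)&(Z>.0945)&(Z<.105),"rim")
    rect(box(.56,-.08,.06)&(hsv[...,1]>150)&(hsv[...,0]<15)&(Z>.1),"ball")
    rect((X>.43)&(X<.72)&(Y>-.13)&(Y<.27)&(Z>.05)&(Z<.07),"housing")
    rect(box(.775,-.124,.05)&(Z>.03),"beaker"); rect(box(.73,-.22,.05)&(Z>.03),"jar")
im=np.load("top0.npz")["im"]; cv2.imwrite("pics/crop.png",cv2.resize(im[150:270,120:400,::-1],(800,343),interpolation=cv2.INTER_CUBIC))
E
```

```text
top bar6 102 ((427.46160888671875, -355.78375244140625), (67.9793930053711, 16.295595169067383), 82.3116226196289) mean [ 0.4272 -0.3547  0.1218] zmed 0.12165212279384985 zmax 0.13061839892026242
top block6 293 ((427.7617492675781, -354.85986328125), (111.80745697021484, 65.0791244506836), 82.5144271850586) mean [ 0.4231 -0.345   0.0405] zmed 0.040667112211148666 zmax 0.04981482243751804
top bar2 92 ((582.520263671875, -284.88580322265625), (68.87303161621094, 17.03266716003418), 74.48966979980469) mean [ 0.5827 -0.2856  0.122 ] zmed 0.12147529636032002 zmax 0.13187766719041596
top samplebar 112 ((627.9510498046875, 182.48289489746094), (69.19581604003906, 15.920602798461914), 89.6962661743164) mean [0.6274 0.1825 0.2065] zmed 0.2069322927262101 zmax 0.2150303013153502
top floor 542 ((517.0420532226562, 46.46979522705078), (90.8451156616211, 107.97049713134766), 1.0536795854568481) mean [0.5228 0.0457 0.0841] zmed 0.08430271747852269 zmax 0.08896954343534103
top floor 538 ((630.9221801757812, 50.030826568603516), (88.28646087646484, 105.74139404296875), 0.3679716885089874) mean [0.62
[... 2892 characters left out ...]
 62.418460845947266) mean [ 0.5586 -0.083   0.1484] zmed 0.1486447489268553 zmax 0.15609037713751875
side housing 1971 ((578.9393310546875, 68.55464172363281), (241.73883056640625, 392.43023681640625), 0.21946819126605988) mean [ 0.5639 -0.0395  0.0621] zmed 0.06260881056423845 zmax 0.06998876828985502
side beaker 482 ((766.3435668945312, -118.70347595214844), (71.68659210205078, 70.98204803466797), 2.7260262966156006) mean [ 0.7658 -0.1175  0.0675] zmed 0.06936772048881143 zmax 0.09946236996127171
side jar 600 ((739.6966552734375, -226.81292724609375), (68.11901092529297, 67.28353118896484), 24.575063705444336) mean [ 0.7342 -0.2358  0.0793] zmed 0.08492458756001002 zmax 0.10670705289656843
```

View pics/crop.png

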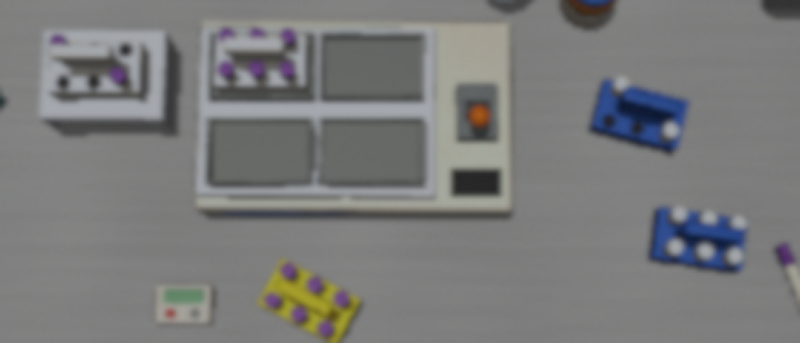

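The crop confirms six purple caps on the shaker rack at (258,55), two on the stand rack, and balance_six at (700,238). The target cradle is centred at crop (372,152), about (0.5245, 0.048). The two cameras agree to about 3 mm. Next: grasp and lift.

```bash
cat >> h.py <<'E'
def down(yaw, flip=False):  # tool down, closing line (y) along world angle yaw
    f=(yaw+(-1 if flip else 1)*np.pi/2)/2
    return np.pi*np.array([np.cos(f),np.sin(f),0])
E
python3 - <<'E'
from h import *
np.set_printoptions(precision=3,suppress=True)
yaw=np.radians(-8.); res={}
for fl in(False,True):
    res[fl]=[bot.solve_ik(p,down(y,fl)) for p,y in(((.4288,-.3557,.2),yaw),((.4288,-.3557,.09),yaw),((.5245,.048,.29),0),((.5245,.048,.175),0),((.5,-.08,.125),0))]
    for q in res[fl]: print(fl,q)
ok=[f for f in res if all(q is not None for q in res[f])]
fl=min(ok,key=lambda f:max(abs(q[6]) for q in res[f])); print("flip",fl)
R=down(yaw,fl)
bot.move_to([.4288,-.3557,.2],R)
bot.set_gripper(.05)
print(bot.servo_line([.4288,-.3557,.091],speed=.08,guard=8), bot.state()["tcp_pos"])
bot.set_gripper(0.0); s=bot.state(); print(s["t"],s["grip_width"],s["finger_force"],s["tcp_pos"],s["force"])
bot.servo_line([.4288,-.3557,.29],speed=.1)
s=bot.state(); print(s["t"],s["grip_width"],s["finger_force"],s["tcp_pos"],s["force"],s["joint_pos"])
E
```

```text
False [ 0.971  0.156 -0.359  1.707  0.057  1.29   0.46 ]
False [ 0.963  0.251 -0.361  1.83   0.1    1.077  0.426]
False [ 0.669  0.085 -0.853  1.625  0.065  1.461 -0.189]
False [ 0.643  0.162 -0.85   1.796  0.128  1.241 -0.242]
False [ 0.699  0.132 -0.628  1.906  0.085  1.13   0.038]
True [ 0.693  0.139 -0.053  1.717  0.008  1.286 -2.643]
True [ 0.663  0.23  -0.021  1.841  0.005  1.07  -2.641]
True None
True None
True None
flip False
False [ 0.429 -0.356  0.092]
5.6167 0.0158438414484061 29.987100809812546 [ 0.429 -0.356  0.091] [ 1.088 -0.46   0.308]
7.7583 0.015635263615901042 29.987679747864604 [ 0.429 -0.356  0.289] [-0.974 -0.184 -3.932] [ 0.973  0.117 -0.359  1.57   0.041  1.463  0.473]
```

```bash
python3 - <<'E'
from h import *
np.set_printoptions(precision=4,suppress=True)
R=down(0.)
bot.servo_line([.5245,.048,.29],rot=R,speed=.12)
bot.servo_line([.5245,.048,.205],speed=.1); bot.hold(.2)
for cam in("side","top"):
    im,d=get_image(cam);W=cloud(cam,d);hsv=cv2.cvtColor(im,cv2.COLOR_RGB2HSV)
    m=(abs(W[...,0]-.5245)<.08)&(abs(W[...,1]-.048)<.09)&(hsv[...,0]>105)&(hsv[...,0]<130)&(hsv[...,1]>120)
    p=W[m&(abs(W[...,2]-.154)<.006)]
    if len(p)>5: print(cam,len(p),cv2.minAreaRect((p[:,:2]*1000).astype(np.float32)),np.nanmin(W[m][:,2]))
    cv2.imwrite(f"pics/{cam}1.png",cv2.resize(im[100:300,150:400,::-1],(750,600),interpolation=cv2.INTER_CUBIC))
print(bot.state()["t"],bot.state()["tcp_pos"],bot.state()["force"])
E
```

```text
side 139 ((521.8927001953125, 45.692176818847656), (59.76908493041992, 111.19173431396484), 2.4282891750335693) 0.04082862010732427
top 12 ((501.37860107421875, 98.09954833984375), (20.146686553955078, 3.3733327388763428), 1.381047248840332) 0.14608096271950005
12.6667 [0.5247 0.048  0.2054] [ 0.2608 -0.4168 -4.1607]
```

View pics/side1.png

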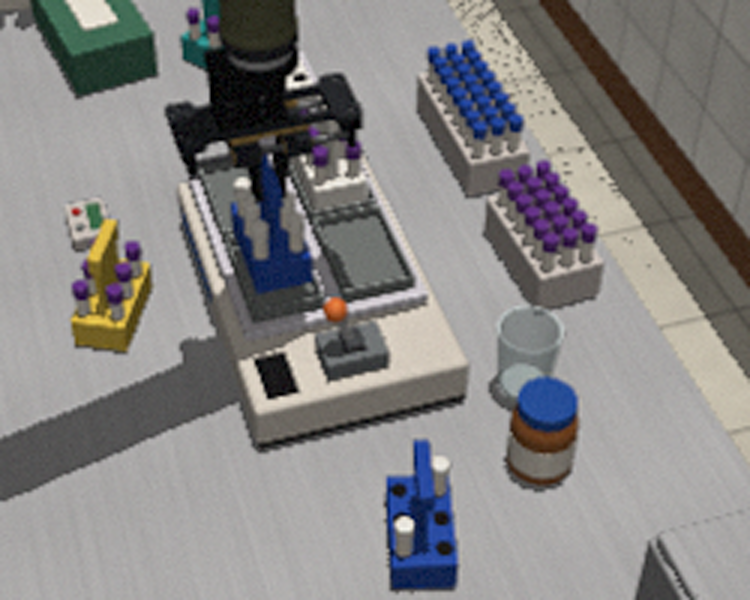

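The rack hangs level above the right cradle at (275,290), and the other racks are untouched. Lower it under guard.

```bash
python3 - <<'E'
from h import *
np.set_printoptions(precision=4,suppress=True)
bot.servo_line([.5245,.0485,.193],speed=.04); bot.hold(.2)
g=bot.servo_line([.5245,.0485,.174],speed=.015,guard=5)
s=bot.state(); print(g,s["t"],s["tcp_pos"],s["force"],s["ft_torque"])
E
```

```text
True 14.3667 [0.5246 0.0484 0.1759] [ 0.9887 -0.3964  5.1973] [ 0.021  -0.0203  0.0305]
```

Contact came at z = 0.176, which is grasp height plus 85 mm, so the rack is on the floor. Release, back off and check.

```bash
python3 - <<'E'
from h import *
np.set_printoptions(precision=4,suppress=True)
bot.set_gripper(.04); bot.servo_line([.5245,.0485,.29],speed=.12)
bot.servo_line([.5,-.08,.25],speed=.15); bot.set_gripper(0.0)
for cam in("side","top"):
    im,d=get_image(cam);W=cloud(cam,d);hsv=cv2.cvtColor(im,cv2.COLOR_RGB2HSV)
    b=(abs(W[...,0]-.5245)<.08)&(abs(W[...,1]-.048)<.09)&(hsv[...,0]>105)&(hsv[...,0]<130)&(hsv[...,1]>120)
    for lo,hi in((.2,.215),(.12,.13)):
        p=W[b&(W[...,2]>lo)&(W[...,2]<hi)]
        if len(p)>5: print(cam,len(p),cv2.minAreaRect((p[:,:2]*1000).astype(np.float32)),np.median(p[:,2]))
    p=W[(abs(W[...,0]-.57)<.06)&(abs(W[...,1]+.08)<.05)&(hsv[...,1]>150)&(hsv[...,0]<15)&(W[...,2]>.1)&(W[...,2]<.17)]
    print("ball",len(p),p.mean(0) if len(p) else "")
    cv2.imwrite(f"pics/{cam}2.png",cv2.resize(im[100:300,150:400,::-1],(750,600),interpolation=cv2.INTER_CUBIC))
print(bot.state()["t"],bot.state()["tcp_pos"],bot.state()["grip_width"])
E
```

```text
side 127 ((524.2813110351562, 45.67975616455078), (112.11723327636719, 62.061492919921875), 89.44048309326172) 0.12556625574108282
ball 40 [ 0.5587 -0.0836  0.1486]
top 89 ((521.6564331054688, 48.984188079833984), (16.940322875976562, 64.4551010131836), 1.2637455463409424) 0.20690802560671348
top 165 ((520.5608520507812, 49.37885284423828), (61.74351501464844, 105.36840057373047), 0.19331218302249908) 0.12505355753223607
ball 0 
18.3083 [ 0.5  -0.08  0.25] 0.0006014949111369831
```

View pics/side2.png

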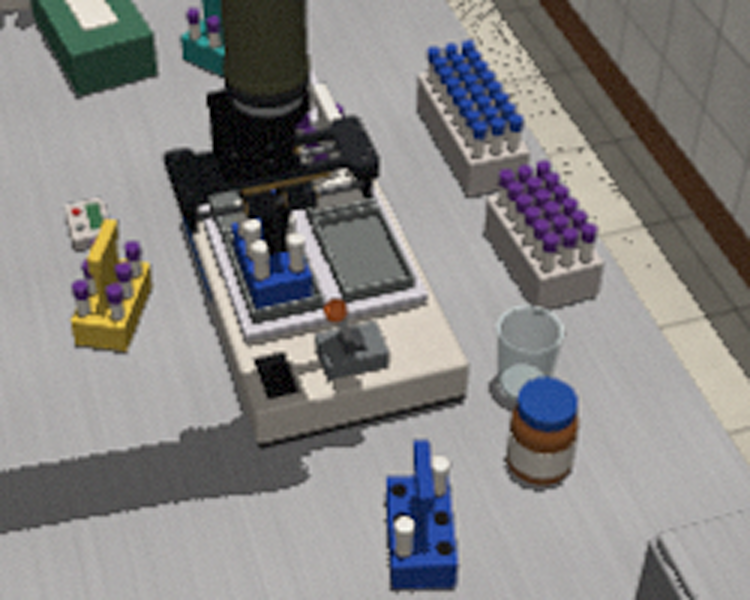

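balance_six sits flat in the cradle at (275,265): block top at 0.125 m as expected, and yaw about 0. The ball, at (335,310), is still at off. Push the lever.

```bash
python3 - <<'E'
from h import *
np.set_printoptions(precision=4,suppress=True)
bot.servo_line([.5,-.08,.127],speed=.1,guard=8); bot.hold(.2)
g=bot.servo_line([.592,-.08,.127],speed=.05,guard=6)
s=bot.state(); print(g,s["t"],s["tcp_pos"],s["force"])
bot.servo_line([.5,-.08,.127],speed=.12); bot.servo_line([.46,-.2,.3],speed=.15); bot.hold(.2)
for cam in("side","top"):
    im,d=get_image(cam);W=cloud(cam,d);hsv=cv2.cvtColor(im,cv2.COLOR_RGB2HSV)
    p=W[(abs(W[...,0]-.58)<.06)&(abs(W[...,1]+.08)<.05)&(hsv[...,1]>150)&(hsv[...,0]<15)&(W[...,2]>.1)&(W[...,2]<.17)]
    print("ball",len(p),p.mean(0) if len(p) else "")
    if cam=="side": cv2.imwrite(f"pics/{cam}3.png",cv2.resize(im[100:300,150:400,::-1],(750,600),interpolation=cv2.INTER_CUBIC))
print(bot.state()["t"],bot.state()["tcp_pos"])
E
```

```text
True 21.4583 [ 0.5851 -0.0799  0.1258] [-0.6846  0.2605 -0.4893]
ball 47 [ 0.6051 -0.0825  0.1445]
ball 26 [ 0.6015 -0.0768  0.1479]
24.1833 [ 0.46   -0.1997  0.2998]
```

View pics/side3.png

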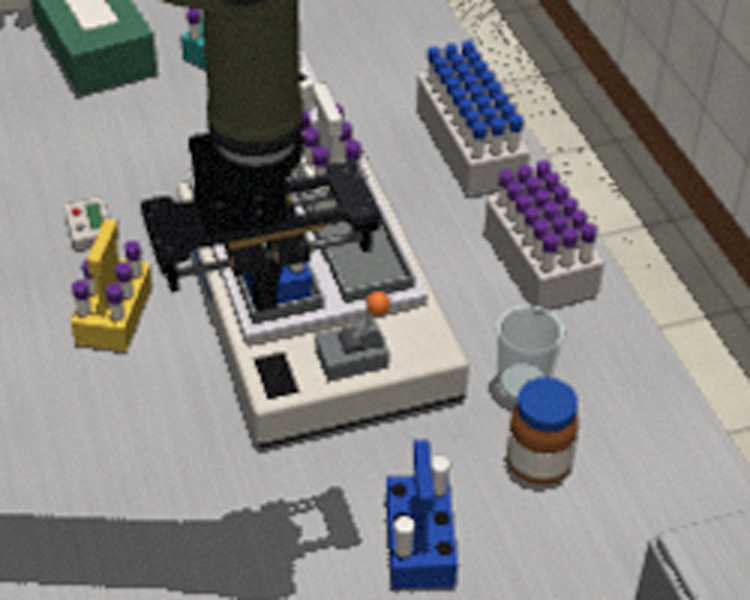

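The lever now leans to +x, with the ball at (378,302) and x moved from 0.558 to about 0.604. The guard may have tripped slightly early, so I'll push again with a firmer guard to make sure of the stop.

```bash
python3 - <<'E'
from h import *
np.set_printoptions(precision=4,suppress=True)
bot.servo_line([.5,-.08,.127],speed=.15); bot.servo_line([.57,-.08,.127],speed=.08); bot.hold(.2)
g=bot.servo_line([.605,-.08,.127],speed=.03,guard=14)
s=bot.state(); print(g,s["t"],s["tcp_pos"],s["force"])
bot.servo_line([.5,-.08,.127],speed=.12); bot.servo_line([.44,-.25,.3],speed=.15); bot.hold(.3)
for cam in("side","top"):
    im,d=get_image(cam);W=cloud(cam,d);hsv=cv2.cvtColor(im,cv2.COLOR_RGB2HSV)
    p=W[(abs(W[...,0]-.58)<.06)&(abs(W[...,1]+.08)<.05)&(hsv[...,1]>150)&(hsv[...,0]<15)&(W[...,2]>.1)&(W[...,2]<.17)]
    print("ball",len(p),p.mean(0) if len(p) else "")
    p=W[(abs(W[...,0]-.5245)<.08)&(abs(W[...,1]-.048)<.09)&(hsv[...,0]>105)&(hsv[...,0]<130)&(hsv[...,1]>120)&(abs(W[...,2]-.125)<.005)]
    if len(p)>5: print("rack",len(p),cv2.minAreaRect((p[:,:2]*1000).astype(np.float32)))
print(bot.state()["t"])
E
```

```text
True 27.675 [ 0.5851 -0.08    0.1261] [-0.4436  0.1888  0.3492]
ball 44 [ 0.6049 -0.0827  0.1444]
ball 26 [ 0.6019 -0.0767  0.1451]
rack 170 ((520.7216796875, 49.45598220825195), (62.96818542480469, 105.39417266845703), 0.44402459263801575)
30.75
```

The push stopped hard at the same place (0.5851) with a 14 N guard, so the lever is at its stop.

```bash
python3 -c "
from h import *
print(bot.sign_off())"
```

```text
the job is handed in; nothing more can be done
None
```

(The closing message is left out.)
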